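Refit the lint basket and screw the strainer lid down snug

TASK

The washers' drain pump has been cleaned: hang the white lint basket back inside the strainer pot by its turned-down lip, set the grey lid square on the pot, and screw it down clockwise until it is hand-tight, with the rubber seal clearly squeezed all round, but do not overtighten it. Leave the bottle, the grease pot and the brush where they are.

Things in the scene. Friction and masses are not known exactly. Their poses are not given: they have to be found in the camera images.
- pump: Dark grey and black drain pump, fixed on the counter. Origin: on the vertical axis of its round open strainer pot, at counter height; z up. The motor (120 mm thick) and the discharge stub, none higher than 180 mm, lie towards +y, 95 to 373 mm off the axis; the suction stub (72 mm thick, to 111 mm) towards -y.
- pot_mouth (a point): Centre of the pot's mouth, level with the rim, 165 mm above the counter. The neck measures 130 mm inside and 142 mm outside; the pot's inner floor is 50 mm above the counter. A rubber seal lies on the rim and stands 6 mm above it.
- pot_collar (a point): On the pot's axis, level with the top of the collar ring inside the neck, 151 mm above the counter (14 mm under the rim). The collar measures 109 mm inside and 115 mm outside; the basket's lip hooks over it.
- thread_gap (a point): One of the three gaps in the thread round the neck (155 mm over its ledges), on the pump's x axis, 74 mm off the pot's axis; the others lie at 120 and 240 degrees. Gaps are 25 degrees wide, each marked by a small block on the pot's side below. A lug runs from a gap clockwise (from above) under the next ledge; set down on a ledge it slides clockwise down to the next gap and drops in.
- basket: White slotted lint basket, about 160 g, upright. Origin: centre of its underside, z up. Tapers from 105 mm at the top to 90 mm; 125 mm over the turned-down lip, 8 mm deep, whose flat underside is 85 mm above the foot. A grip bar 10 mm thick lies across its open mouth (100 mm inside) along its x axis, 70 to 96 mm above the foot. Hung in the pot its origin is 66 mm above the counter.
- basket_grip (a point): Point on the basket's grip bar to pinch, 86 mm above the foot, on the basket's axis.
- lid: Grey lid, about 260 g, 168 mm wide, 160 mm inside its skirt. Origin: centre of the skirt's lower edge, z up; its flat top is at 36 mm. Lying on the seal with lugs in gaps its origin is 141 mm above the counter (146 to 153 if on the ledges), with 2 mm play sideways. Screws on clockwise from above: from a gap, draws after about 45 degrees, then sinks 1 mm per 15 degrees; snug at 65 to 90 degrees.
- lid_bar (a point): Middle of the top of the lid's cross-bar: along the lid's x axis, 136 mm long, 14 mm thick, 36 to 63 mm above the lower edge. Pinch or push it. Pushed 55 mm off the axis, the finger following the lid down, it takes 1 to 2 N free, 4 N where snug begins, 6 N well snug, 11 N or more overtight (within a fifth). A firm grip that does not sink with the lid adds drag. It holds when let go.
- lid_lug (a point): One of the three lugs inside the lid's lower edge, on the lid's x axis, 77 mm off its centre, 4 mm above the edge; the others lie at 120 and 240 degrees. Small ridges on the lid's top mark them. They are 6 mm thick and must go into the thread's gaps.
- seal (a joint): Squeeze of the rubber seal on the pot's rim, m: 0 free, about 0.0007 with the lid only lying on it, 0.0013 to 0.0033 snug, above 0.0035 overtightened. Its stiffness is 4 N per mm.
- detergent: Bystander: white detergent bottle, 90 mm diameter, 210 mm tall; origin at the centre of its foot.
- grease: Bystander: small clear pot of grease with a black cap, 60 mm diameter, 50 mm tall; origin at the centre of its foot.
- brush: Bystander: cleaning brush lying on the counter, origin at the middle of its underside, x along its length.
Things that resemble listed ones, but are neither listed nor needed, are in the scene too. Leave any brown or purple look-alike of the basket alone.

How it is judged:
By the outcome, as a careful person would: the job done as asked, in the order asked, and still so for the second after the job is handed in, with the robot touching nothing.
It also fails if it takes over 72 s, if anything falls off the work surface, if the arm or the gripper's body presses on something with over 40 N, if the wrist force passes 120 N, or if a joint passes its speed limit or range.

ROBOT

A 7-joint arm with a two-finger parallel gripper is mounted at the origin on the work surface. World frame = base frame: x ahead of the robot, y to its left, z up, the work surface at z = 0. Lengths are in m, angles in rad, forces in N, time in s.
With the tool pointing down it reaches from about 0.425 to 0.875 m from the base axis. Payload 4.7 kg.
Tool frame: the origin (TCP) lies between the finger pads; the fingertips stand robot.tip_extent ahead of it and the grasp point (between the pads) lies 2 mm behind it (robot.tip_extent is the distance from the TCP to the fingertips, in m); z points along the fingers, y is the line along which they close (so a half turn about z gives the same grasp; the last joint's range is limited). The gripper opens to 85 mm and grips with 20 to 120 N. Pads are 22 mm wide; open, the fingers measure 114 mm over their backs; the gripper's body (76 mm by 85 mm) begins 54 mm behind the grasp point. The pads swing forward as they close: fully open they stand 13 mm farther back than shut.
Start: joints at [1.245, 0.321, -0.07, 1.45, 0.023, 1.371, -0.057], TCP at [0.217, -0.613, 0.248] pointing down, gripper open.
Joint ranges: [-2.86, 2.86], [-0.3, 2.09], [-1.38, 1.24], [0.06, 2.45], [-1.56, 4.7], [0.09, 2.05], [-2.69, 2.69]. Speed limits (rad/s): [2.57, 2.57, 3.14, 3.14, 3.14, 3.14, 3.14].

INTERFACE

Orientations are given as a rotation vector (axis times angle).
In Python, from bench import robot gives the robot as it stands.
- The arm moves only by the tool servo_tool, never from a script. Its argument "steps" is a list of rows, each an object with "xyz": the shift along the tool's x, y, z in units of 40 mm (1.0 is 40 mm), a list of three; "turn": the turn, a rotation vector about the tool's x, y, z in rad, a list of three; "grip": the gripper command: -1 is shut, 1 is fully open, values between are in proportion. In form: [{"xyz": [x, y, z], "turn": [rx, ry, rz], "grip": grip}, ...]. A call has 1 to 20 rows; each row shifts and turns the commanded pose from where the row before left it, along the tool's axes as they then stand; what a row does not reach is not made up. A row lasts 1/12 s, in which the tool goes at most 41.7 mm and 7.16 degrees, less where a joint would pass 70% of its speed; a pose out of reach is approached as far as the arm can. A call is refused whole if a number of a shift passes 1 or a number of a turn 0.125, either way. A call with a gripper value outside its range is refused whole. The fingers move at their own pace and stop on an object; "force" is the grip in N (left out, the last holds). Time passes only in rows, so rows that do not move let the fingers close. It gives the time, the measured TCP pose, the force, the opening and the grip force at its end, in the units of the state.
- robot.sense(): the state, without advancing time (a new reading comes with each control period).
- robot.capture(name): name is "side" or "top"; returns (picture, depth): 420x560x3 uint8, red, green, blue; 420x560 float32, m along the optical axis (not along the pixel's ray), 0 where there is no reading.
- robot.camera_model(name): a dict with "mtx" (3x3 intrinsics, pixels), "D" ([k1, k2, p1, p2, k3] as OpenCV has them; the pictures are not rectified), "xyz" and "attitude" of the camera in the world. Camera axes: x right, y up, looking along -z (the intrinsics and any distortion apply to the point x, -y, -z); pixel columns grow to the right and rows downward; lengths in m; the calibration is good to about 2 mm. A picture is of the moment at which its call begins. camera_model takes no time and is no camera call.
- robot.sign_off(): hands the job in; it is judged then, once.
The state is a dict: "time_s": time; "joint_pos": joint angles; "dq": joint speeds; "effort": joint torques, N m; "eef_pos": TCP position; "tcp_rot": TCP orientation; "force": force on the tool from outside, world axes, zero at the start; "torque": the same for the moment, N m; "opening": opening from 0.0 (shut) to 1.0 (fully open); "grip_force": force on a finger pad.
Only numpy, scipy, OpenCV 4.12 (cv2) and the standard library are available. Lean on these libraries where they do the work, as an engineer would, in place of code of your own. Each camera call takes 0.05 s, during which the arm holds its last target. There are 200 camera calls.

## Working session

There is one attempt and no reset: what is moved stays moved. The work goes in short steps, Python scripts to look and compute and a tool call to move; the robot and the scene stay as the last step left them, time stands still between calls to the robot, and variables do not carry over. Pictures are saved under pics/ and viewed, at most 10 in all, crops included, and the job is handed in when it is done.

Besides the shell and the picture viewer there is one more tool, called after "Request:" as a command line: name --argument value ..., lists and objects as JSON in quotes. servo_tool: Moves the arm, as the interface text tells. Its arguments: {"type":"object","properties":{"steps":{"type":"array"},"force":{"type":"number"}},"required":["steps"]}

```bash
ls; mkdir -p pics; cat > h.py <<'E'
import numpy as np, cv2
from scipy.spatial.transform import Rotation as R
from bench import robot
def cam(n):
    m=robot.camera_model(n); a=np.array(m["attitude"],float)
    Rm=R.from_rotvec(a).as_matrix() if a.shape==(3,) else a
    return np.array(m["mtx"]),np.array(m["D"],float),np.array(m["xyz"]),Rm
def rays(n,px):
    K,D,t,Rm=cam(n)
    u=cv2.undistortPoints(np.array(px,float).reshape(-1,1,2),K,D).reshape(-1,2)
    d=np.c_[u[:,0],-u[:,1],-np.ones(len(u))]
    return t,d@Rm.T
def onplane(n,px,z):
    t,d=rays(n,px); return t+d*((z-t[2])/d[:,2])[:,None]
def cloud(n,dep):
    H,W=dep.shape; v,u=np.mgrid[:H,:W]
    t,d=rays(n,np.c_[u.ravel(),v.ravel()])
    return (t+d*dep.reshape(-1,1)).reshape(H,W,3)
def proj(n,P):
    K,D,t,Rm=cam(n); p=(np.atleast_2d(P)-t)@Rm
    return cv2.projectPoints(p*[1,-1,-1],np.zeros(3),np.zeros(3),K,D)[0].reshape(-1,2)
def snap(n,f):
    im,d=robot.capture(n); cv2.imwrite(f"pics/{f}.png",im[:,:,::-1]); np.savez(f"pics/{f}.npz",im=im,d=d); return im,d
E
python3 - <<'E'
from h import *
for n in("top","side"):
    im,d=snap(n,n+"0"); print(robot.camera_model(n)); print((d==0).mean())
print(robot.sense(),robot.tip_extent)
E
```

```text
pics
{'mtx': array([[380.4952535 ,   0.        , 280.52460771],
       [  0.        , 380.4952535 , 213.41766125],
       [  0.        ,   0.        ,   1.        ]]), 'D': array([-0.01713827,  0.        ,  0.        ,  0.        ,  0.        ]), 'xyz': array([ 0.41031682, -0.19272522,  0.84865981]), 'attitude': array([ 0.15569848, -0.076321  , -1.59927157])}
0.004064625850340136
{'mtx': array([[528.36765928,   0.        , 276.96323018],
       [  0.        , 528.36765928, 218.58883933],
       [  0.        ,   0.        ,   1.        ]]), 'D': array([-0.0554947,  0.       ,  0.       ,  0.       ,  0.       ]), 'xyz': array([0.29963466, 0.58475499, 1.11223428]), 'attitude': array([ 0.12729339, -0.94909884, -2.66798295])}
0.004030612244897959
{'time_s': 0.1, 'joint_pos': array([ 1.2451049 ,  0.32175948, -0.07006985,  1.45156511,  0.02257731,
        1.3707904 , -0.05688265]), 'dq': array([-0.00013774, -0.00074041, -0.00022407, -0.00231485,  0.00028755,
       -0.00056793,  0.00063733]), 'effort': array([ 2.18935106e-04, -4.94875538e+01, -3.83819556e-01, -3.15209770e+01,
        1.30133404e-02,  7.39867624e-03,  1.09503139e-05]), 'eef_pos': array([ 0.21644235, -0.61242319,  0.24731975]), 'tcp_rot': array([-3.09468198e+00, -5.30933786e-01,  5.77634963e-04]), 'force': array([-0.7235815 , -0.3144152 ,  0.26720904]), 'torque': array([-0.02342071, -0.00840275,  0.06655151]), 'grip_force': 0.0, 'opening': 0.9989954945731536} 0.017
```

View pics/top0.png

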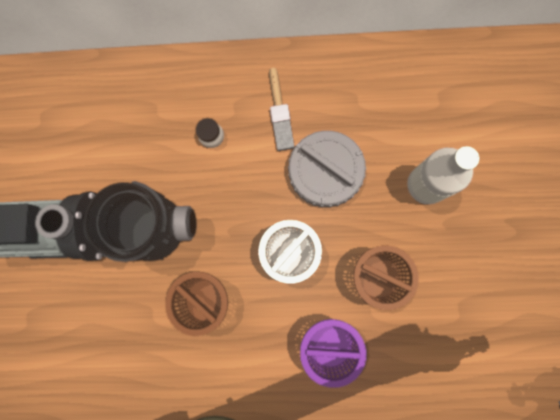

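View pics/side0.png

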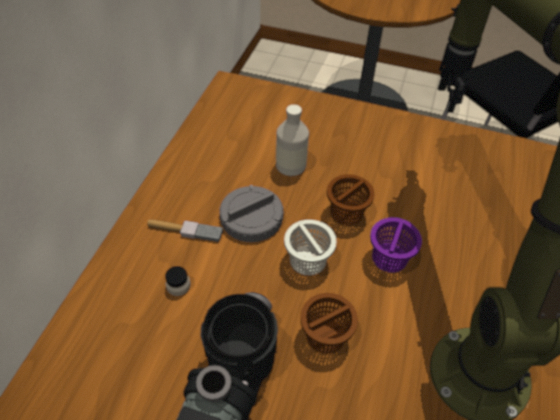

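The top view shows the pot at about (128,218), the white basket at (290,250) with its bar running diagonally, the lid at (327,168), the bottle at (440,175), the grease at (208,132) and the brush at (282,115). The brown and purple baskets are the look-alikes. The side view agrees.

```bash
cat > m.py <<'E'
from h import *
def circ(p):
    A=np.c_[2*p[:,:2],np.ones(len(p))]; s=np.linalg.lstsq(A,(p[:,:2]**2).sum(1),rcond=None)[0]
    return s[:2],np.sqrt(s[2]+s[0]**2+s[1]**2)
def axis(p):
    c=p[:,:2].mean(0); w,v=np.linalg.eigh(np.cov((p[:,:2]-c).T)); return c,np.degrees(np.arctan2(v[1,1],v[0,1]))%180,np.sqrt(w*12)
E
python3 - <<'E'
from m import *
for n in("top","side"):
    z=np.load(f"pics/{n}0.npz"); im,d=z["im"].astype(int),z["d"]; P=cloud(n,d)
    hsv=cv2.cvtColor(z["im"],cv2.COLOR_RGB2HSV)
    def near(px,r): 
        v,u=np.mgrid[:420,:560]; return (np.hypot(u-px[0],v-px[1])<r)&(d>0)
    c={"top":[(128,218),(290,250),(327,168),(440,180)],"side":[(240,335),(310,245),(252,212),(292,150)]}[n]
    # basket
    w=near(c[1],38)&(hsv[:,:,1]<60)&(hsv[:,:,2]>120)
    z_=P[:,:,2]
    q=P[w&(z_>.075)]; print(n,"basket zhist",np.histogram(q[:,2],bins=np.arange(.07,.12,.005)))
    q=P[w&(z_>.088)]; print(" c bbox",(q.min(0)+q.max(0))/2,np.ptp(q,axis=0))
    c0=((q.min(0)+q.max(0))/2)[:2]; r=np.hypot(*(q[:,:2]-c0).T)
    print(" circ rim",circ(q[r>.052])," bar",axis(q[r<.042]))
    # lid
    l=near(c[2],45); q=P[l&(z_>.025)&(hsv[:,:,1]<70)]; print(" lid zq",np.percentile(q[:,2],[5,25,50,75,95,99]))
    b=q[q[:,2]>.052]; print(" bar",axis(b),len(b)); t=q[(q[:,2]<.045)]; print(" lid bbox",(t.min(0)+t.max(0))/2,np.ptp(t,axis=0))
    # pot
    l=near(c[0],50); q=P[l&(z_>.16)&(z_<.178)]; print(" pot zq",np.percentile(q[:,2],[5,25,50,75,95]),circ(q),axis(q))
    q=P[near(c[3],45)&(z_>.05)]; print(" bottle",q.min(0),q.max(0))
E
python3 - <<'E'
import cv2,numpy as np
a=cv2.imread("pics/top0.png")[165:275,60:210];b=cv2.imread("pics/top0.png")[120:215,280:375]
g=lambda x:np.clip((x/255.)**.5*255,0,255).astype('uint8')
a=cv2.resize(g(a),(600,440),interpolation=2); cv2.imwrite("pics/c1.png",a)
E
```

```text
top basket zhist (array([   0,   32,   51, 1039,   93,  201,    0,    0,    0]), array([0.07 , 0.075, 0.08 , 0.085, 0.09 , 0.095, 0.1  , 0.105, 0.11 ,
       0.115]))
 c bbox [ 0.4480936  -0.17173219  0.0936052 ] [0.12297235 0.12187211 0.01120655]
 circ rim (array([ 0.44779377, -0.17178204]), np.float64(0.057292441597424665))  bar (array([ 0.44751252, -0.17207397]), np.float64(136.75453616873514), array([0.0102515 , 0.08384278]))
 lid zq [0.03311293 0.03487028 0.03599322 0.03736466 0.06204629 0.06403621]
 bar (array([ 0.63028332, -0.25706511]), np.float64(50.86992745642926), array([0.01480556, 0.13473565])) 466
 lid bbox [ 0.63022205 -0.257017    0.03502083] [0.16718862 0.16890064 0.01987836]
 pot zq [0.1613443  0.16545887 0.16988132 0.17134932 0.17267947] (array([0.51132465, 0.1346406 ]), np.float64(0.06750524526836453)) (array([0.51086314, 0.13825435]), np.float64(74.44242238521886), array([0.15554853, 0.17430193]))
 bottle [ 0.54486036 -0.52280496  0.05003633] [ 0.63304419 -0.43636192  0.21329734]
side basket zhist (array([  0,  14,  96, 477, 137,  98,   7,   0,   0]), array([0.07
[... 222 characters left out ...]
7799606937))  bar (array([ 0.44575911, -0.17065958]), np.float64(136.04976351629495), array([0.01081248, 0.08241479]))
 lid zq [0.03124255 0.03492252 0.03709921 0.0403156  0.06541084 0.08861329]
 bar (array([ 0.60078155, -0.23699744]), np.float64(152.83593293645305), array([0.12087657, 0.22334621])) 410
 lid bbox [ 0.62984951 -0.25761507  0.03496928] [0.16705747 0.17192691 0.0198483 ]
 pot zq [0.16122062 0.16598633 0.16984455 0.17211904 0.17699496] (array([0.5101423 , 0.14761366]), np.float64(0.071962403595381)) (array([0.51038571, 0.14672816]), np.float64(100.04229631832726), array([0.15099616, 0.19849573]))
 bottle [ 0.54363198 -0.51010843  0.05002702] [ 0.63373881 -0.43327466  0.21664002]
```

View pics/c1.png

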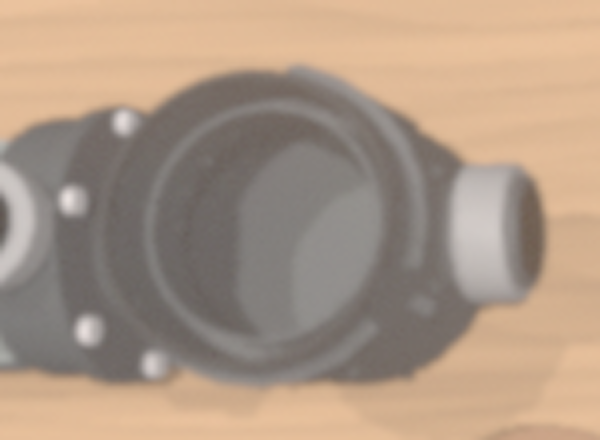

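The crop shows a thread gap on the robot side, towards the suction stub, between the ledge ends at about (420,265) and (375,325). Its marker block is at about (422,305).

```bash
python3 - <<'E'
from m import *
C=[]
for n,c in(("top",(128,218)),("side",(240,335))):
    z=np.load(f"pics/{n}0.npz"); P=cloud(n,z["d"]).reshape(-1,3)
    q=P[(abs(P[:,0]-.51)<.1)&(abs(P[:,1]-.135)<.1)&(abs(P[:,2]-.170)<.003)]
    cc=np.array([.511,.136])
    for i in range(8):
        r=np.hypot(*(q[:,:2]-cc).T); s=q[(r>.063)&(r<.0725)]; cc,R_=circ(s)
    print(n,cc,R_,len(s)); C.append(cc)
    s=P[(abs(P[:,0]-.5)<.08)&(P[:,2]>.09)&(P[:,2]<.12)&(P[:,1]<.045)&(P[:,1]>-.02)]; print("stub",s.min(0),s.max(0))
    m=P[(P[:,2]>.1)&(P[:,1]>.3)]; print("motor", axis(m) if len(m)>50 else 0)
c=np.mean(C,0); print(c)
for (u,v),h in (((420,265),.15),((375,325),.15),((422,305),.135),((290,70),.15)):
    p=onplane("top",[(60+u/4,165+v/4)],h)[0,:2]; print(p,np.hypot(*(p-c)),np.degrees(np.arctan2(*(p-c)[::-1])))
# bolts
for u,v in ((125,122),(72,200),(90,330),(155,363)):
    q=cloud("top",np.load("pics/top0.npz")["d"])[int(165+v/4),int(60+u/4)]; print("bolt",q)
im=np.load("pics/top0.npz")["im"]
# polar unwrap at z planes for thread/markers
def pol(n,zz,rs,im):
    a=np.radians(np.arange(0,720)/2); P=np.array([[ [c[0]+r*np.cos(t),c[1]+r*np.sin(t),zz] for t in a] for r in rs]).reshape(-1,3)
    px=proj(n,P).reshape(len(rs),-1,2).astype(np.float32); return cv2.remap(im,px[...,0],px[...,1],1)
U=pol("top",.150,np.arange(.1,.06,-.0005),im); V=pol("side",.150,np.arange(.1,.06,-.0005),np.load("pics/side0.npz")["im"])
o=np.vstack([cv2.resize(x,(720,240)) for x in(U,V)]); o=((o/255.)**.5*255).astype('uint8'); cv2.imwrite("pics/pol.png",o[:,:,::-1])
# lid top detail
lc=np.array([.630,-.257]); g=np.mgrid[-.095:.095:400j,-.095:.095:400j]
px=proj("top",np.c_[lc[0]-g[0].ravel(),lc[1]-g[1].ravel(),np.full(160000,.038)]).reshape(400,400,2).astype(np.float32)
o=cv2.remap(im,px[...,0],px[...,1],2); cv2.imwrite("pics/lid.png",((o/255.)**.6*255).astype('uint8')[:,:,::-1])
E
```

```text
top [0.51154563 0.13545699] 0.06757611454716829 693
stub [0.47732118 0.02421541 0.09000212] [0.54525874 0.04490134 0.11998697]
motor (array([0.50321881, 0.34246519]), np.float64(167.05066360252866), array([0.08875552, 0.11079522]))
side [0.51013901 0.1359557 ] 0.06762233448302235 506
stub [0.47553671 0.02192162 0.0924511 ] [0.53466708 0.04356497 0.11993781]
motor (array([0.37848789, 0.48910386]), np.float64(129.6008656699888), array([0.04289838, 0.57196842]))
[0.51084232 0.13570634]
[0.48841413 0.05923933] 0.07968831578384299 -106.34669861210193
[0.46090328 0.08027023] 0.07461280103269019 -132.01377385152662
[0.47084462 0.06336018] 0.08266669774326563 -118.93669049088258
[0.58490772 0.12477984] 0.07486702775667817 -8.392032670071234
bolt [0.57243544 0.22952734 0.10961455]
bolt [0.52480634 0.22840872 0.15347716]
bolt [0.4648178  0.22835073 0.13496942]
bolt [0.45183653 0.22989825 0.07197727]
```

View pics/pol.png

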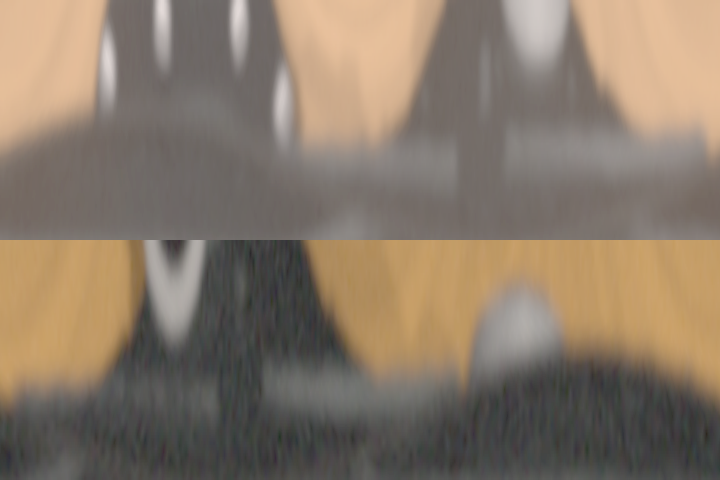

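View pics/lid.png

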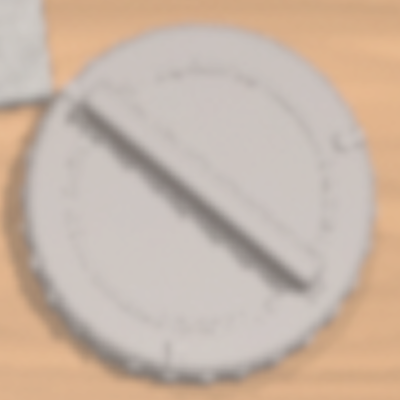

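Both views put the gap centres at about 120.3° and 240.3°, so the pump's yaw is about 0.3°. The lid ridges lie at about 51°, −69° and 171°, so the lid's x axis is at about 51°. The basket's bar is at 136.5°.

First I turn the tool to the basket's bar.

Request:
servo_tool --steps '[{"xyz": [0, 0, 0], "turn": [0, 0, 0.1], "grip": -0.18}, {"xyz": [0, 0, 0], "turn": [0, 0, 0.1], "grip": -0.18}, {"xyz": [0, 0, 0], "turn": [0, 0, 0.1], "grip": -0.18}, {"xyz": [0, 0, 0], "turn": [0, 0, 0.1], "grip": -0.18}, {"xyz": [0, 0, 0], "turn": [0, 0, 0.1], "grip": -0.18}, {"xyz": [0, 0, 0], "turn": [0, 0, 0.1], "grip": -0.18}, {"xyz": [0, 0, 0], "turn": [0, 0, 0.1], "grip": -0.18}, {"xyz": [0, 0, 0], "turn": [0, 0, 0.1], "grip": -0.18}, {"xyz": [0, 0, 0], "turn": [0, 0, 0.1], "grip": -0.18}, {"xyz": [0, 0, 0], "turn": [0, 0, 0.1], "grip": -0.18}, {"xyz": [0, 0, 0], "turn": [0, 0, 0.1], "grip": -0.18}, {"xyz": [0, 0, 0], "turn": [0, 0, 0], "grip": -0.18}]'

```text
time_s: 1.1
eef_pos: [0.2166, -0.6126, 0.2477]
tcp_rot: [-2.915, 1.169, 0.001]
force: [0.5, 0.4, -0.0]
opening: 0.411
grip_force: 0.0
```

```bash
cat > go.py <<'E'
from h import *
import sys
def go(x,y,z,yaw=None):
    s=robot.sense(); Rm=R.from_rotvec(s["tcp_rot"]).as_matrix(); y0=np.degrees(np.arctan2(Rm[1,0],Rm[0,0]))
    d=(np.array([x,y,z])-s["eef_pos"]); u=d@Rm/.04
    print("t %.1f tcp"%s["time_s"],s["eef_pos"].round(4),"yaw %.2f tilt"%y0,Rm[:2,2].round(4),"q",s["joint_pos"].round(2),"open %.2f gf %.1f"%(s["opening"],s["grip_force"]),"F",s["force"].round(1),"T",s["torque"].round(2))
    print("units",u.round(3), "" if yaw is None else "rz %.3f"%(-np.radians((yaw-y0+180)%360-180)))
if __name__=="__main__": go(*map(float,sys.argv[1:]))
E
python3 go.py .447 -.1715 .17 -43.5
```

```text
t 1.1 tcp [ 0.2166 -0.6126  0.2477] yaw -43.69 tilt [-0.0006  0.0009] q [ 1.13  0.32  0.07  1.46 -0.02  1.37 -1.13] open 0.41 gf 0.0 F [ 0.5  0.4 -0. ] T [-0.02  0.04  0.02]
units [ -3.449 -11.952   1.95 ] rz -0.003
```

Request:
servo_tool --steps '[{"xyz": [-0.25, -0.85, 0.1], "turn": [0, 0, 0], "grip": -0.18}, {"xyz": [-0.25, -0.85, 0.1], "turn": [0, 0, 0], "grip": -0.18}, {"xyz": [-0.25, -0.85, 0.1], "turn": [0, 0, 0], "grip": -0.18}, {"xyz": [-0.25, -0.85, 0.1], "turn": [0, 0, 0], "grip": -0.18}, {"xyz": [-0.25, -0.85, 0.1], "turn": [0, 0, 0], "grip": -0.18}, {"xyz": [-0.25, -0.85, 0.1], "turn": [0, 0, 0], "grip": -0.18}, {"xyz": [-0.25, -0.85, 0.1], "turn": [0, 0, 0], "grip": -0.18}, {"xyz": [-0.25, -0.85, 0.1], "turn": [0, 0, 0], "grip": -0.18}, {"xyz": [-0.25, -0.85, 0.1], "turn": [0, 0, 0], "grip": -0.18}, {"xyz": [-0.25, -0.85, 0.1], "turn": [0, 0, 0], "grip": -0.18}, {"xyz": [-0.25, -0.85, 0.1], "turn": [0, 0, 0], "grip": -0.18}, {"xyz": [-0.25, -0.85, 0.1], "turn": [0, 0, 0], "grip": -0.18}, {"xyz": [-0.25, -0.85, 0.1], "turn": [0, 0, 0], "grip": -0.18}, {"xyz": [-0.2, -0.9, 0.1], "turn": [0, 0, 0], "grip": -0.18}, {"xyz": [0, 0, 0], "turn": [0, 0, 0], "grip": -0.18}]'

```text
time_s: 2.35
eef_pos: [0.449, -0.1634, 0.1918]
tcp_rot: [-2.922, 1.144, 0.0]
force: [0.4, -0.1, 0.1]
opening: 0.409
grip_force: 0.0
```

```bash
python3 go.py .447 -.1715 .084 -43.5
```

```text
t 2.4 tcp [ 0.449  -0.1634  0.1918] yaw -42.76 tilt [0.0011 0.0034] q [ 0.65  0.01 -0.35  1.93 -0.    1.21 -2.02] open 0.41 gf 0.0 F [ 0.4 -0.1  0.1] T [ 0.05  0.07 -0.02]
units [0.105 0.19  2.695] rz 0.013
```

Request:
servo_tool --steps '[{"xyz": [0.05, 0.1, 0.35], "turn": [0, 0, 0.005], "grip": -0.18}, {"xyz": [0.05, 0.09, 0.35], "turn": [0, 0, 0.005], "grip": -0.18}, {"xyz": [0, 0, 0.4], "turn": [0, 0, 0], "grip": -0.18}, {"xyz": [0, 0, 0.4], "turn": [0, 0, 0], "grip": -0.18}, {"xyz": [0, 0, 0.4], "turn": [0, 0, 0], "grip": -0.18}, {"xyz": [0, 0, 0], "turn": [0, 0, 0], "grip": -0.18}, {"xyz": [0, 0, 0], "turn": [0, 0, 0], "grip": -0.18}]'

```text
time_s: 2.93
eef_pos: [0.4429, -0.1795, 0.1157]
tcp_rot: [-2.912, 1.178, 0.003]
force: [-0.3, -0.5, 0.5]
opening: 0.409
grip_force: 0.0
```

```bash
python3 go.py .447 -.1715 .084 -43.5
```

```text
t 2.9 tcp [ 0.4429 -0.1795  0.1157] yaw -44.03 tilt [-0.0019  0.0009] q [ 0.65  0.09 -0.33  2.01  0.03  1.05 -2.04] open 0.41 gf 0.0 F [-0.3 -0.5  0.5] T [-0.01 -0.04 -0.05]
units [-0.063 -0.215  0.794] rz -0.009
```

Request:
servo_tool --steps '[{"xyz": [0, 0, 0], "turn": [0, 0, 0], "grip": -0.18}, {"xyz": [0, 0, 0], "turn": [0, 0, 0], "grip": -0.18}]'

```text
time_s: 3.1
eef_pos: [0.4444, -0.18, 0.1175]
tcp_rot: [2.912, -1.179, 0.003]
force: [0.1, -0.1, 1.0]
opening: 0.41
grip_force: 0.0
```

```bash
python3 go.py .447 -.1715 .084 -43.5; python3 - <<'E'
from h import *
print(robot.sense()["dq"].round(4))
E
```

```text
t 3.1 tcp [ 0.4444 -0.18    0.1175] yaw -44.09 tilt [ 0.0018 -0.001 ] q [ 0.65  0.09 -0.33  2.01  0.03  1.05 -2.04] open 0.41 gf 0.0 F [ 0.1 -0.1  1. ] T [-0.    0.02 -0.01]
units [-0.103 -0.198  0.837] rz -0.010
[-0.0011 -0.0029 -0.0004 -0.0014  0.0014 -0.0027 -0.0075]
```

Request:
servo_tool --steps '[{"xyz": [-0.1, -0.2, 0], "turn": [0, 0, -0.01], "grip": -0.18}, {"xyz": [0, 0, 0], "turn": [0, 0, 0], "grip": -0.18}, {"xyz": [0, 0, 0.28], "turn": [0, 0, 0], "grip": -0.18}, {"xyz": [0, 0, 0.28], "turn": [0, 0, 0], "grip": -0.18}, {"xyz": [0, 0, 0.28], "turn": [0, 0, 0], "grip": -0.18}, {"xyz": [0, 0, 0], "turn": [0, 0, 0], "grip": -0.18}, {"xyz": [0, 0, 0], "turn": [0, 0, 0], "grip": -0.18}, {"xyz": [0, 0, 0], "turn": [0, 0, 0], "grip": -0.18}, {"xyz": [0, 0, 0], "turn": [0, 0, 0], "grip": -1}, {"xyz": [0, 0, 0], "turn": [0, 0, 0], "grip": -1}, {"xyz": [0, 0, 0], "turn": [0, 0, 0], "grip": -1}, {"xyz": [0, 0, 0], "turn": [0, 0, 0], "grip": -1}, {"xyz": [0, 0, 0], "turn": [0, 0, 0], "grip": -1}]' --force 40

```text
time_s: 4.18
eef_pos: [0.4468, -0.1712, 0.0831]
tcp_rot: [2.917, -1.165, 0.002]
force: [1.4, -0.3, 0.5]
opening: 0.115
grip_force: 42.2
```

```bash
python3 go.py .510 .1355 .31 -10
```

```text
t 4.2 tcp [ 0.4468 -0.1712  0.0831] yaw -43.55 tilt [ 0.0011 -0.0005] q [ 0.64  0.13 -0.34  2.04  0.05  0.98 -2.06] open 0.11 gf 42.2 F [ 1.4 -0.3  0.5] T [-0.   -0.1   0.01]
units [-4.131 -6.648 -5.674] rz -0.586
```

Request:
servo_tool --steps '[{"xyz": [0, 0, -0.4], "turn": [0, 0, 0], "grip": -1}, {"xyz": [0, 0, -0.7], "turn": [0, 0, -0.07], "grip": -1}, {"xyz": [0, 0, -0.7], "turn": [0, 0, -0.07], "grip": -1}, {"xyz": [0, 0, -0.7], "turn": [0, 0, -0.07], "grip": -1}, {"xyz": [0, 0, -0.7], "turn": [0, 0, -0.07], "grip": -1}, {"xyz": [0, 0, -0.7], "turn": [0, 0, -0.07], "grip": -1}, {"xyz": [0, 0, -0.7], "turn": [0, 0, -0.07], "grip": -1}, {"xyz": [0, 0, -0.6], "turn": [0, 0, -0.07], "grip": -1}, {"xyz": [0, 0, -0.5], "turn": [0, 0, -0.09], "grip": -1}, {"xyz": [0, 0, 0], "turn": [0, 0, 0], "grip": -1}, {"xyz": [0, 0, 0], "turn": [0, 0, 0], "grip": -1}, {"xyz": [0, 0, 0], "turn": [0, 0, 0], "grip": -1}]'

```text
time_s: 5.18
eef_pos: [0.4456, -0.1709, 0.3091]
tcp_rot: [-3.128, 0.285, 0.004]
force: [-0.2, -0.6, -2.7]
opening: 0.108
grip_force: 41.8
```

```bash
python3 go.py .510 .1355 .31 -10
```

```text
t 5.2 tcp [ 0.4456 -0.1709  0.3091] yaw -10.42 tilt [-0.0024  0.0008] q [ 0.66 -0.06 -0.33  1.75 -0.02  1.45 -1.42] open 0.11 gf 41.8 F [-0.2 -0.6 -2.7] T [-0.03  0.06 -0.02]
units [ 0.199 -7.825 -0.02 ] rz -0.007
```

Request:
servo_tool --steps '[{"xyz": [0.02, -0.4, 0], "turn": [0, 0, 0], "grip": -1}, {"xyz": [0.02, -0.7, 0], "turn": [0, 0, 0], "grip": -1}, {"xyz": [0.02, -0.7, 0], "turn": [0, 0, 0], "grip": -1}, {"xyz": [0.02, -0.7, 0], "turn": [0, 0, 0], "grip": -1}, {"xyz": [0.02, -0.7, 0], "turn": [0, 0, 0], "grip": -1}, {"xyz": [0.02, -0.7, 0], "turn": [0, 0, 0], "grip": -1}, {"xyz": [0.02, -0.7, 0], "turn": [0, 0, 0], "grip": -1}, {"xyz": [0.02, -0.7, 0], "turn": [0, 0, 0], "grip": -1}, {"xyz": [0.02, -0.7, 0], "turn": [0, 0, 0], "grip": -1}, {"xyz": [0.02, -0.7, 0], "turn": [0, 0, 0], "grip": -1}, {"xyz": [0, -0.6, 0], "turn": [0, 0, 0], "grip": -1}, {"xyz": [0, -0.52, 0], "turn": [0, 0, 0], "grip": -1}, {"xyz": [0, 0, 0], "turn": [0, 0, 0], "grip": -1}, {"xyz": [0, 0, 0], "turn": [0, 0, 0], "grip": -1}, {"xyz": [0, 0, 0], "turn": [0, 0, 0], "grip": -1}, {"xyz": [0, 0, 0], "turn": [0, 0, 0], "grip": -1}]'

```text
time_s: 6.52
eef_pos: [0.51, 0.1336, 0.3097]
tcp_rot: [3.127, -0.287, -0.002]
force: [0.7, -0.2, -1.7]
opening: 0.11
grip_force: 41.7
```

```bash
python3 go.py .510 .1355 .27 -10; python3 - <<'E'
from m import *
for n in("top","side"):
    im,d=snap(n,n+"1"); P=cloud(n,d); hsv=cv2.cvtColor(im,cv2.COLOR_RGB2HSV)
    zt=robot.sense()["eef_pos"][2]-.084+.093
    print(zt)
    w=(hsv[:,:,1]<70)&(hsv[:,:,2]>90)&(abs(P[:,:,0]-.51)<.08)&(abs(P[:,:,1]-.1355)<.08)&(abs(P[:,:,2]-zt)<.012)
    q=P[w]; c=np.array([.51,.1355]); print(n,len(q), np.percentile(q[:,2],[10,50,90]))
    for i in range(6):
        r=np.hypot(*(q[:,:2]-c).T); s=q[(r>.052)&(r<.066)]; c,R_=circ(s)
    print(c,R_,len(s)); A=np.c_[s[:,:2]-c,np.ones(len(s))]; print(np.linalg.lstsq(A,s[:,2],rcond=None)[0])
im=np.hstack([cv2.imread("pics/side1.png")[150:420,100:400],cv2.imread("pics/top1.png")[100:370,0:300]]); cv2.imwrite("pics/v1.png",im)
E
```

```text
t 6.5 tcp [0.51   0.1336 0.3097] yaw -10.47 tilt [-0.0017 -0.001 ] q [ 0.34  0.07 -0.68  1.64  0.05  1.45 -2.1 ] open 0.11 gf 41.7 F [ 0.7 -0.2 -1.7] T [-0.03 -0.06 -0.01]
units [-0.009 -0.048  0.992] rz -0.008
0.3190027786620454
top 2472 [0.31101261 0.31437265 0.32209551]
[0.5109755  0.13092473] 0.0576242998305056 1602
[-0.00088368  0.00721924  0.31380242]
0.31926897533100174
side 1353 [0.31143837 0.31465375 0.3207137 ]
[0.50950021 0.13413248] 0.05757227375407891 899
[ 0.00495208 -0.01324497  0.31434838]
```

View pics/v1.png

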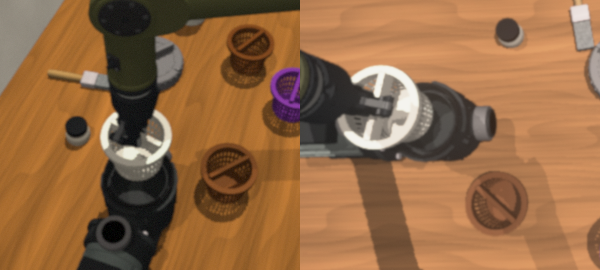

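The basket hangs level over the pot, with its rim at about (138,140) in the left half. The side view and the TCP both put it about 2 mm short in y. I lower it partway and re-measure at nearly the same height as the rim.

Request:
servo_tool --steps '[{"xyz": [0, -0.05, 0.2], "turn": [0, 0, 0], "grip": -1}, {"xyz": [0, 0, 0.4], "turn": [0, 0, 0], "grip": -1}, {"xyz": [0, 0, 0.4], "turn": [0, 0, 0], "grip": -1}, {"xyz": [0, 0, 0.4], "turn": [0, 0, 0], "grip": -1}, {"xyz": [0, 0, 0.4], "turn": [0, 0, 0], "grip": -1}, {"xyz": [0, 0, 0.4], "turn": [0, 0, 0], "grip": -1}, {"xyz": [0, 0, 0.4], "turn": [0, 0, 0], "grip": -1}, {"xyz": [0, 0, 0.25], "turn": [0, 0, 0], "grip": -1}, {"xyz": [0, 0, 0], "turn": [0, 0, 0], "grip": -1}, {"xyz": [0, 0, 0], "turn": [0, 0, 0], "grip": -1}, {"xyz": [0, 0, 0], "turn": [0, 0, 0], "grip": -1}, {"xyz": [0, 0, 0], "turn": [0, 0, 0], "grip": -1}]'

```text
time_s: 7.62
eef_pos: [0.5114, 0.1374, 0.1978]
tcp_rot: [-3.128, 0.283, -0.003]
force: [0.5, 0.2, -1.8]
opening: 0.108
grip_force: 41.6
```

```bash
python3 go.py .510 .1355 .150 -10; python3 - <<'E'
from m import *
for n in("top","side"):
    im,d=snap(n,n+"2"); P=cloud(n,d); hsv=cv2.cvtColor(im,cv2.COLOR_RGB2HSV)
    zt=robot.sense()["eef_pos"][2]-.084+.0885
    w=(hsv[:,:,1]<70)&(hsv[:,:,2]>90)&(abs(P[:,:,0]-.51)<.08)&(abs(P[:,:,1]-.1355)<.08)&(abs(P[:,:,2]-zt)<.004)
    q=P[w]; c=np.array([.51,.1355]); 
    for i in range(6):
        r=np.hypot(*(q[:,:2]-c).T); s=q[(r>.052)&(r<.066)]; c,R_=circ(s)
    print(n,zt,c,R_,len(s)); A=np.c_[s[:,:2]-c,np.ones(len(s))]; print(np.linalg.lstsq(A,s[:,2],rcond=None)[0])
    P=P.reshape(-1,3)
    q=P[(abs(P[:,0]-.51)<.1)&(abs(P[:,1]-.135)<.1)&(abs(P[:,2]-.170)<.003)]; cc=np.array([.511,.136])
    for i in range(8):
        r=np.hypot(*(q[:,:2]-cc).T); s=q[(r>.063)&(r<.0725)]; cc,R_=circ(s)
    print(" pot",cc,R_,len(s))
E
```

```text
t 7.6 tcp [0.5114 0.1374 0.1978] yaw -10.33 tilt [0.0021 0.0002] q [ 0.32  0.15 -0.68  1.8   0.1   1.23 -2.14] open 0.11 gf 41.6 F [ 0.5  0.2 -1.8] T [ 0.02 -0.02  0.05]
units [-0.027  0.053  1.196] rz -0.006
top 0.20227114573829602 [0.51236495 0.13679754] 0.057462762732741646 923
[0.00072849 0.00405838 0.20242516]
 pot [0.51162794 0.13604017] 0.06803011263830633 391
side 0.2021222729649262 [0.51090559 0.13784004] 0.057391882354440926 700
[ 0.00107135 -0.00283892  0.20202679]
 pot [0.5099784  0.13649299] 0.06733760357539147 317
```

Request:
servo_tool --steps '[{"xyz": [-0.015, 0.035, 0], "turn": [0, 0, 0], "grip": -1}, {"xyz": [0, 0, 0.2], "turn": [0, 0, 0], "grip": -1}, {"xyz": [0, 0, 0.2], "turn": [0, 0, 0], "grip": -1}, {"xyz": [0, 0, 0.15], "turn": [0, 0, 0], "grip": -1}, {"xyz": [0, 0, 0.15], "turn": [0, 0, 0], "grip": -1}, {"xyz": [0, 0, 0.1], "turn": [0, 0, 0], "grip": -1}, {"xyz": [0, 0, 0.1], "turn": [0, 0, 0], "grip": -1}, {"xyz": [0, 0, 0.1], "turn": [0, 0, 0], "grip": -1}, {"xyz": [0, 0, 0.08], "turn": [0, 0, 0], "grip": -1}, {"xyz": [0, 0, 0], "turn": [0, 0, 0], "grip": -1}, {"xyz": [0, 0, 0], "turn": [0, 0, 0], "grip": -1}]'

```text
time_s: 8.63
eef_pos: [0.5097, 0.1359, 0.1534]
tcp_rot: [3.129, -0.282, -0.0]
force: [0.2, -0.9, -2.2]
opening: 0.111
grip_force: 41.8
```

```bash
python3 go.py .510 .1355 .149 -10
```

```text
t 8.6 tcp [0.5097 0.1359 0.1534] yaw -10.32 tilt [-0.0002 -0.0001] q [ 0.31  0.19 -0.68  1.85  0.13  1.15 -2.16] open 0.11 gf 41.8 F [ 0.2 -0.9 -2.2] T [-0.04 -0.01 -0.04]
units [0.008 0.01  0.11 ] rz -0.006
```

Request:
servo_tool --steps '[{"xyz": [0, 0, 0.05], "turn": [0, 0, 0], "grip": -1}, {"xyz": [0, 0, 0.05], "turn": [0, 0, 0], "grip": -1}, {"xyz": [0, 0, 0], "turn": [0, 0, 0], "grip": -1}, {"xyz": [0, 0, 0], "turn": [0, 0, 0], "grip": -1}, {"xyz": [0, 0, 0], "turn": [0, 0, 0], "grip": -0.18}, {"xyz": [0, 0, 0], "turn": [0, 0, 0], "grip": -0.18}, {"xyz": [0, 0, 0], "turn": [0, 0, 0], "grip": -0.18}, {"xyz": [0, 0, 0], "turn": [0, 0, 0], "grip": -0.18}, {"xyz": [0, 0, -0.3], "turn": [0, 0, 0], "grip": -0.18}, {"xyz": [0, 0, -0.6], "turn": [0, 0, 0], "grip": -0.18}, {"xyz": [0, 0, -0.8], "turn": [0, 0, 0], "grip": -0.18}, {"xyz": [0, 0, -0.6], "turn": [0, 0, 0], "grip": -0.18}, {"xyz": [0, 0, 0], "turn": [0, 0, 0], "grip": -0.18}]'

```text
time_s: 9.72
eef_pos: [0.5126, 0.1372, 0.248]
tcp_rot: [-3.127, 0.282, -0.015]
force: [1.3, 0.6, 0.3]
opening: 0.411
grip_force: 0.0
```

```bash
python3 go.py .630 -.257 .25 51
```

```text
t 9.7 tcp [0.5126 0.1372 0.248 ] yaw -10.31 tilt [0.0099 0.0012] q [ 0.34  0.1  -0.69  1.73  0.07  1.32 -2.12] open 0.41 gf 0.0 F [1.3 0.6 0.3] T [ 0.01 -0.06 -0.02]
units [ 4.651  9.17  -0.034] rz -1.070
```

Request:
servo_tool --steps '[{"xyz": [0.2, 0.4, 0], "turn": [0, 0, 0], "grip": -0.1}, {"xyz": [0.38, 0.75, 0], "turn": [0, 0, 0], "grip": -0.1}, {"xyz": [0.38, 0.75, 0], "turn": [0, 0, 0], "grip": -0.1}, {"xyz": [0.38, 0.75, 0], "turn": [0, 0, 0], "grip": -0.1}, {"xyz": [0.38, 0.75, 0], "turn": [0, 0, 0], "grip": -0.1}, {"xyz": [0.38, 0.75, 0], "turn": [0, 0, 0], "grip": -0.1}, {"xyz": [0.38, 0.75, 0], "turn": [0, 0, 0], "grip": -0.1}, {"xyz": [0.38, 0.75, 0], "turn": [0, 0, 0], "grip": -0.1}, {"xyz": [0.38, 0.75, 0], "turn": [0, 0, 0], "grip": -0.1}, {"xyz": [0.38, 0.75, 0], "turn": [0, 0, 0], "grip": -0.1}, {"xyz": [0.38, 0.75, 0], "turn": [0, 0, 0], "grip": -0.1}, {"xyz": [0.38, 0.75, 0], "turn": [0, 0, 0], "grip": -0.1}, {"xyz": [0.27, 0.52, 0], "turn": [0, 0, 0], "grip": -0.1}, {"xyz": [0, 0, 0], "turn": [0, 0, -0.1], "grip": -0.1}, {"xyz": [0, 0, 0], "turn": [0, 0, -0.1], "grip": -0.1}, {"xyz": [0, 0, 0], "turn": [0, 0, -0.1], "grip": -0.1}, {"xyz": [0, 0, 0], "turn": [0, 0, -0.1], "grip": -0.1}, {"xyz": [0, 0, 0], "turn": [0, 0, -0.1], "grip": -0.1}, {"xyz": [0, 0, 0], "turn": [0, 0, -0.1], "grip": -0.1}, {"xyz": [0, 0, 0], "turn": [0, 0, -0.1], "grip": -0.1}]'

```text
time_s: 11.38
eef_pos: [0.6269, -0.2583, 0.2418]
tcp_rot: [-3.034, -0.815, 0.0]
force: [0.2, -0.9, 0.9]
opening: 0.447
grip_force: 0.0
```

Request:
servo_tool --steps '[{"xyz": [0, 0, 0.4], "turn": [0, 0, -0.1], "grip": -0.1}, {"xyz": [0, 0, 0.5], "turn": [0, 0, -0.1], "grip": -0.1}, {"xyz": [0, 0, 0.5], "turn": [0, 0, -0.1], "grip": -0.1}, {"xyz": [0, 0, 0.5], "turn": [0, 0, -0.07], "grip": -0.1}, {"xyz": [0, 0, 0.5], "turn": [0, 0, 0], "grip": -0.1}, {"xyz": [0, 0, 0.5], "turn": [0, 0, 0], "grip": -0.1}, {"xyz": [0, 0, 0], "turn": [0, 0, 0], "grip": -0.1}, {"xyz": [0, 0, 0], "turn": [0, 0, 0], "grip": -0.1}, {"xyz": [0, 0, 0], "turn": [0, 0, 0], "grip": -0.1}]'

```text
time_s: 12.13
eef_pos: [0.6278, -0.2585, 0.127]
tcp_rot: [2.835, 1.351, 0.002]
force: [0.8, 0.9, -0.1]
opening: 0.447
grip_force: 0.0
```

```bash
python3 go.py .630 -.257 .056 51; python3 - <<'E'
from m import *
for n in("top","side"):
    im,d=snap(n,n+"3"); P=cloud(n,d); hsv=cv2.cvtColor(im,cv2.COLOR_RGB2HSV)
    w=(hsv[:,:,1]<70)&(hsv[:,:,2]>100)&(np.hypot(P[:,:,0]-.5105,P[:,:,1]-.136)<.064)
    q=P[w&(P[:,:,2]>.14)]; c=np.array([.5105,.136]); r=np.hypot(*(q[:,:2]-c).T); s=q[r>.05]
    print(n,circ(s),len(s)); A=np.c_[s[:,:2]-c,np.ones(len(s))]; print(np.linalg.lstsq(A,s[:,2],rcond=None)[0], "expect .1545")
E
```

```text
t 12.1 tcp [ 0.6278 -0.2585  0.127 ] yaw 50.97 tilt [ 0.0016 -0.0006] q [ 0.77  0.52 -0.58  1.5   0.3   1.21 -0.53] open 0.45 gf 0.0 F [ 0.8  0.9 -0.1] T [ 0.02 -0.05 -0.03]
units [0.063 0.017 1.774] rz -0.000
top (array([0.51033128, 0.13640403]), np.float64(0.05581112402476381)) 1167
[-0.00547591 -0.01543526  0.15325915] expect .1545
side (array([0.5106389, 0.1351871]), np.float64(0.05569879794342272)) 921
[-0.00444127  0.01223388  0.15307196] expect .1545
```

The basket is seated: level, centred, and its lip at the right height. Next I grasp the lid bar.

Request:
servo_tool --steps '[{"xyz": [0.06, 0.015, 0.3], "turn": [0, 0, 0], "grip": -0.1}, {"xyz": [0, 0, 0.4], "turn": [0, 0, 0], "grip": -0.1}, {"xyz": [0, 0, 0.4], "turn": [0, 0, 0], "grip": -0.1}, {"xyz": [0, 0, 0.4], "turn": [0, 0, 0], "grip": -0.1}, {"xyz": [0, 0, 0.27], "turn": [0, 0, 0], "grip": -0.1}, {"xyz": [0, 0, 0], "turn": [0, 0, 0], "grip": -0.1}, {"xyz": [0, 0, 0], "turn": [0, 0, 0], "grip": -0.1}, {"xyz": [0, 0, 0], "turn": [0, 0, 0], "grip": -1}, {"xyz": [0, 0, 0], "turn": [0, 0, 0], "grip": -1}, {"xyz": [0, 0, 0], "turn": [0, 0, 0], "grip": -1}, {"xyz": [0, 0, 0], "turn": [0, 0, 0], "grip": -1}, {"xyz": [0, 0, 0], "turn": [0, 0, 0], "grip": -1}]' --force 60

```text
time_s: 13.23
eef_pos: [0.6296, -0.257, 0.0556]
tcp_rot: [2.835, 1.351, 0.002]
force: [0.0, -0.4, 3.6]
opening: 0.153
grip_force: 61.3
```

```bash
python3 go.py .510 .1357 .28 120.5
```

```text
t 13.2 tcp [ 0.6296 -0.257   0.0556] yaw 50.98 tilt [ 0.0014 -0.0007] q [ 0.76  0.59 -0.55  1.55  0.34  1.09 -0.56] open 0.15 gf 61.3 F [ 0.  -0.4  3.6] T [-0.01 -0.    0.07]
units [ 5.747 -8.495 -5.621] rz -1.213
```

Request:
servo_tool --steps '[{"xyz": [0, 0, -0.3], "turn": [0, 0, 0], "grip": -1}, {"xyz": [0, 0, -0.6], "turn": [0, 0, 0], "grip": -1}, {"xyz": [0, 0, -0.7], "turn": [0, 0, 0], "grip": -1}, {"xyz": [0, 0, -0.7], "turn": [0, 0, 0], "grip": -1}, {"xyz": [0, 0, -0.7], "turn": [0, 0, 0], "grip": -1}, {"xyz": [0, 0, -0.7], "turn": [0, 0, 0], "grip": -1}, {"xyz": [0.2, -0.3, -0.6], "turn": [0, 0, 0], "grip": -1}, {"xyz": [0.4, -0.6, -0.5], "turn": [0, 0, 0], "grip": -1}, {"xyz": [0.4, -0.6, -0.4], "turn": [0, 0, 0], "grip": -1}, {"xyz": [0.4, -0.6, -0.3], "turn": [0, 0, 0], "grip": -1}, {"xyz": [0.4, -0.6, -0.12], "turn": [0, 0, 0], "grip": -1}, {"xyz": [0.4, -0.6, 0], "turn": [0, 0, 0], "grip": -1}, {"xyz": [0.4, -0.6, 0], "turn": [0, 0, 0], "grip": -1}, {"xyz": [0.4, -0.6, 0], "turn": [0, 0, 0], "grip": -1}, {"xyz": [0.4, -0.6, 0], "turn": [0, 0, 0], "grip": -1}, {"xyz": [0.4, -0.6, 0], "turn": [0, 0, 0], "grip": -1}, {"xyz": [0.4, -0.6, 0], "turn": [0, 0, 0], "grip": -1}, {"xyz": [0.4, -0.6, 0], "turn": [0, 0, 0], "grip": -1}, {"xyz": [0.4, -0.6, 0], "turn": [0, 0, 0], "grip": -1}, {"xyz": [0.4, -0.6, 0], "turn": [0, 0, 0], "grip": -1}]'

```text
time_s: 14.9
eef_pos: [0.5118, 0.1163, 0.2794]
tcp_rot: [2.835, 1.352, -0.002]
force: [0.2, 0.9, -2.5]
opening: 0.146
grip_force: 60.6
```

Request:
servo_tool --steps '[{"xyz": [0.35, -0.4, 0], "turn": [0, 0, 0], "grip": -1}, {"xyz": [0, 0, 0], "turn": [0, 0, -0.1], "grip": -1}, {"xyz": [0, 0, 0], "turn": [0, 0, -0.1], "grip": -1}, {"xyz": [0, 0, 0], "turn": [0, 0, -0.1], "grip": -1}, {"xyz": [0, 0, 0], "turn": [0, 0, -0.1], "grip": -1}, {"xyz": [0, 0, 0], "turn": [0, 0, -0.1], "grip": -1}, {"xyz": [0, 0, 0], "turn": [0, 0, -0.1], "grip": -1}, {"xyz": [0, 0, 0], "turn": [0, 0, -0.1], "grip": -1}, {"xyz": [0, 0, 0], "turn": [0, 0, -0.1], "grip": -1}, {"xyz": [0, 0, 0], "turn": [0, 0, -0.1], "grip": -1}, {"xyz": [0, 0, 0], "turn": [0, 0, -0.1], "grip": -1}, {"xyz": [0, 0, 0], "turn": [0, 0, -0.1], "grip": -1}, {"xyz": [0, 0, 0], "turn": [0, 0, -0.1], "grip": -1}, {"xyz": [0, 0, 0], "turn": [0, 0, 0], "grip": -1}, {"xyz": [0, 0, 0], "turn": [0, 0, 0], "grip": -1}, {"xyz": [0, 0, 0], "turn": [0, 0, 0], "grip": -1}, {"xyz": [0, 0, 0], "turn": [0, 0, 0], "grip": -1}]'

```text
time_s: 16.32
eef_pos: [0.5094, 0.1359, 0.2794]
tcp_rot: [-1.579, -2.716, 0.001]
force: [-0.1, -0.4, -1.8]
opening: 0.15
grip_force: 60.5
```

```bash
python3 go.py .510 .1357 .235 120.5
```

```text
t 16.3 tcp [0.5094 0.1359 0.2794] yaw 119.64 tilt [-0.0004 -0.0004] q [ 0.58  0.12 -0.95  1.68  0.1   1.39  0.13] open 0.15 gf 60.5 F [-0.1 -0.4 -1.8] T [ 0.02 -0.05  0.05]
units [-0.011  0.011  1.111] rz -0.015
```

Request:
servo_tool --steps '[{"xyz": [-0.01, 0.01, 0.2], "turn": [0, 0, -0.015], "grip": -1}, {"xyz": [0, 0, 0.35], "turn": [0, 0, 0], "grip": -1}, {"xyz": [0, 0, 0.35], "turn": [0, 0, 0], "grip": -1}, {"xyz": [0, 0, 0.2], "turn": [0, 0, 0], "grip": -1}, {"xyz": [0, 0, 0], "turn": [0, 0, 0], "grip": -1}, {"xyz": [0, 0, 0], "turn": [0, 0, 0], "grip": -1}, {"xyz": [0, 0, 0], "turn": [0, 0, 0], "grip": -1}]'

```text
time_s: 16.9
eef_pos: [0.5105, 0.136, 0.236]
tcp_rot: [1.556, 2.728, 0.001]
force: [0.1, -0.2, -2.8]
opening: 0.155
grip_force: 60.4
```

```bash
python3 go.py .510 .1357 .197 120.5; python3 - <<'E'
from m import *
s=robot.sense()["eef_pos"]; zt=s[2]-.0556+.036
for n in("top","side"):
    im,d=snap(n,n+"4"); P=cloud(n,d).reshape(-1,3); hsv=cv2.cvtColor(im,cv2.COLOR_RGB2HSV).reshape(-1,3)
    k=(abs(P[:,2]-zt)<.005)&(np.hypot(P[:,0]-.51,P[:,1]-.136)<.09); q=P[k]
    print(n,zt,len(q),np.median(q[:,2]),"bbox",(q.min(0)+q.max(0))/2,np.ptp(q,axis=0))
    # edge points per angle
    c=np.array([.51,.136]); a=np.arctan2(q[:,1]-c[1],q[:,0]-c[0]); r=np.hypot(*(q[:,:2]-c).T)
    E=[]
    for b in np.arange(-np.pi,np.pi,np.radians(6)):
        m=(a>=b)&(a<b+np.radians(6))
        if m.sum()>5 and r[m].max()>.078: E.append(q[m][r[m].argmax()])
    E=np.array(E); print(" circ",circ(E),len(E))
    A=np.c_[q[:,:2]-c,np.ones(len(q))]; print(np.linalg.lstsq(A,q[:,2],rcond=None)[0])
    b=P[(abs(P[:,2]-zt-.024)<.006)&(np.hypot(P[:,0]-.51,P[:,1]-.136)<.075)&(np.hypot(P[:,0]-.51,P[:,1]-.136)>.045)]; print(" bar",axis(b))
im=np.hstack([cv2.imread("pics/side4.png")[200:420,120:380],cv2.imread("pics/top4.png")[120:340,20:280]]); cv2.imwrite("pics/v4.png",cv2.resize(im,(780,330)))
E
```

```text
t 16.9 tcp [0.5105 0.136  0.236 ] yaw 120.60 tilt [0.0008 0.0003] q [ 0.56  0.15 -0.95  1.74  0.13  1.31  0.13] open 0.16 gf 60.4 F [ 0.1 -0.2 -2.8] T [0.   0.03 0.01]
units [ 0.    -0.017  0.976] rz 0.002
top 0.2164471364409107 4511 0.21684195551887708 bbox [0.50941082 0.13604296 0.21646042] [0.16897282 0.16456888 0.00991033]
 circ (array([0.50865815, 0.1376043 ]), np.float64(0.08397541189980481)) 48
[0.00023934 0.00417697 0.21689927]
 bar (array([0.5095701 , 0.13246061]), np.float64(121.1779466720988), array([0.01422885, 0.20177879]))
side 0.2164471364409107 3448 0.21678349111382755 bbox [0.50760404 0.14403899 0.21648337] [0.16686677 0.15479699 0.00984725]
 circ (array([0.50696369, 0.13810257]), np.float64(0.08310871589937138)) 41
[ 0.00251905 -0.0067465   0.21692902]
 bar (array([0.47787252, 0.18554172]), np.float64(121.36976142046531), array([0.01427088, 0.02846611]))
```

View pics/v4.png

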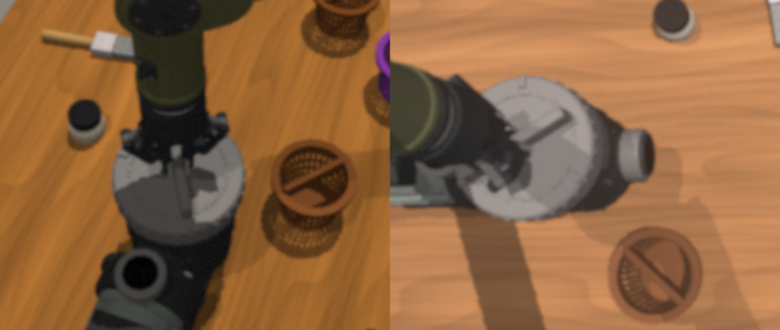

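The lid is level over the pot, with its bar towards (545,130) in the right half and one ridge at about (522,82). To check for bias in the offset, I run the same fit on the first images, where the lid was resting on the counter.

```bash
python3 - <<'E'
from m import *
def fit(n,f,c,zt,lo=.076):
    z=np.load(f"pics/{f}.npz"); P=cloud(n,z["d"]).reshape(-1,3); c=np.array(c)
    q=P[(abs(P[:,2]-zt)<.005)&(np.hypot(P[:,0]-c[0],P[:,1]-c[1])<.092)]
    for it in range(4):
        a=np.degrees(np.arctan2(q[:,1]-c[1],q[:,0]-c[0])); r=np.hypot(*(q[:,:2]-c).T); E=[];A=[]
        for b in np.arange(-180,180,6):
            m=(a>=b)&(a<b+6)
            if m.sum()>5 and .078<r[m].max()<.089: E.append(q[m][r[m].argmax()]);A.append(b)
        E=np.array(E); c,R_=circ(E); e=np.hypot(*(E[:,:2]-c).T)-R_
        k=abs(e)<.0015; c,R_=circ(E[k])
    print(n,f,c.round(4),R_.round(4),k.sum(),len(k), "missing",[b for b in range(-180,180,6) if b not in A])
fit("top","top0",(.63,-.257),.036); fit("side","side0",(.63,-.257),.036)
fit("top","top4",(.5085,.137),.2165); fit("side","side4",(.5085,.137),.2165)
# bar outer end ridge: visible ends
z=np.load("pics/top4.npz");P=cloud("top",z["d"]).reshape(-1,3)
b=P[(abs(P[:,2]-.2405)<.006)&(np.hypot(P[:,0]-.51,P[:,1]-.136)<.08)]; u=np.array([-.509,.861]); t=(b[:,:2]-[.5105,.136])@u; print("bar end t",np.percentile(t,[0,1,3,50,99,100]))
E
```

```text
top top0 [ 0.6314 -0.2573] 0.0836 59 60 missing []
side side0 [ 0.6304 -0.2574] 0.0835 38 57 missing [-126, -120, -114]
top top4 [0.5086 0.1376] 0.0839 47 48 missing [42, 48, 54, 60, 66, 72, 78, 84, 90, 96, 108, 114]
side side4 [0.5069 0.1381] 0.0831 42 43 missing [-114, -108, -102, -96, -90, -84, -78, -72, -66, -60, -54, -48, -42, -36, -30, -24, -18]
bar end t [-0.06557501 -0.06508619 -0.06352742 -0.02198213  0.06884457  0.07002098]
```

The counter fit is unbiased and the visible bar end confirms it: the lid sits about 3 mm off the pot axis, mostly along the bar. I correct for that and lower.

Request:
servo_tool --steps '[{"xyz": [-0.075, 0.03, 0], "turn": [0, 0, 0], "grip": -1}, {"xyz": [0, 0, 0.2], "turn": [0, 0, 0], "grip": -1}, {"xyz": [0, 0, 0.2], "turn": [0, 0, 0], "grip": -1}, {"xyz": [0, 0, 0.1], "turn": [0, 0, 0], "grip": -1}, {"xyz": [0, 0, 0.1], "turn": [0, 0, 0], "grip": -1}, {"xyz": [0, 0, 0.1], "turn": [0, 0, 0], "grip": -1}, {"xyz": [0, 0, 0.1], "turn": [0, 0, 0], "grip": -1}, {"xyz": [0, 0, 0.06], "turn": [0, 0, 0], "grip": -1}, {"xyz": [0, 0, 0], "turn": [0, 0, 0], "grip": -1}, {"xyz": [0, 0, 0], "turn": [0, 0, 0], "grip": -1}]'

```text
time_s: 17.83
eef_pos: [0.5127, 0.1339, 0.201]
tcp_rot: [-1.556, -2.729, 0.0]
force: [0.0, -0.0, -1.7]
opening: 0.151
grip_force: 60.6
```

```bash
python3 go.py .510 .1357 .197 120.5
```

```text
t 17.8 tcp [0.5127 0.1339 0.201 ] yaw 120.60 tilt [-0.0001 -0.    ] q [ 0.55  0.19 -0.94  1.79  0.16  1.25  0.1 ] open 0.15 gf 60.6 F [ 0.  -0.  -1.7] T [ 0.   -0.01 -0.04]
units [ 0.074 -0.035  0.101] rz 0.002
```

Request:
servo_tool --steps '[{"xyz": [0, 0, 0.05], "turn": [0, 0, 0], "grip": -1}, {"xyz": [0, 0, 0.05], "turn": [0, 0, 0], "grip": -1}, {"xyz": [0, 0, 0], "turn": [0, 0, 0], "grip": -1}, {"xyz": [0, 0, 0], "turn": [0, 0, 0], "grip": -1}, {"xyz": [0, 0, 0], "turn": [0, 0, 0], "grip": -1}]'

```text
time_s: 18.25
eef_pos: [0.5128, 0.1339, 0.1971]
tcp_rot: [1.557, 2.729, 0.0]
force: [-0.7, 0.8, -2.9]
opening: 0.147
grip_force: 60.6
```

```bash
python3 go.py .510 .1357 .1966 120.5
```

```text
t 18.2 tcp [0.5128 0.1339 0.1971] yaw 120.60 tilt [ 0.0001 -0.    ] q [ 0.55  0.19 -0.94  1.79  0.16  1.24  0.1 ] open 0.15 gf 60.6 F [-0.7  0.8 -2.9] T [-0.02  0.04 -0.  ]
units [ 0.075 -0.037  0.014] rz 0.002
```

The lid's edge is at about 141 mm, so the lugs are in the gaps. I let go so it lies freely, re-centre the tool on the pot axis, then regrip.

Request:
servo_tool --steps '[{"xyz": [0, 0, 0], "turn": [0, 0, 0], "grip": -0.3}, {"xyz": [0, 0, 0], "turn": [0, 0, 0], "grip": -0.3}, {"xyz": [0, 0, 0], "turn": [0, 0, 0], "grip": -0.3}, {"xyz": [0.04, -0.02, 0], "turn": [0, 0, 0], "grip": -0.3}, {"xyz": [0.035, -0.015, 0], "turn": [0, 0, 0], "grip": -0.3}, {"xyz": [0, 0, 0], "turn": [0, 0, 0], "grip": -0.3}, {"xyz": [0, 0, 0], "turn": [0, 0, 0], "grip": -0.3}]' --force 40

```text
time_s: 18.83
eef_pos: [0.5099, 0.1358, 0.1972]
tcp_rot: [1.556, 2.729, -0.0]
force: [-0.1, 0.2, 0.1]
opening: 0.352
grip_force: 0.0
```

```bash
python3 go.py .510 .1357 .1966 120.5; cat > lid.py <<'E'
from m import *
import sys
def lid(tag):
    for n in("top","side"):
        im,d=snap(n,n+tag); P=cloud(n,d).reshape(-1,3); rr=np.hypot(P[:,0]-.51,P[:,1]-.136)
        q=P[(abs(P[:,2]-.177)<.006)&(rr<.08)&(rr>.03)]
        A=np.c_[q[:,:2]-[.51,.136],np.ones(len(q))]; w=np.ones(len(q),bool)
        for i in range(4):
            s=np.linalg.lstsq(A[w],q[w,2],rcond=None)[0]; w=abs(q[:,2]-A@s)<.002
        b=P[(abs(P[:,2]-.2)<.006)&(rr<.075)&(rr>.035)]
        z0=np.median(q[w,2]); print(n,"z med %.4f"%z0,"fit",s.round(4),"n",w.sum(),"bar",[np.round(x,4) for x in axis(b)])
lid(sys.argv[1])
E
python3 lid.py 5
```

```text
t 18.8 tcp [0.5099 0.1358 0.1972] yaw 120.61 tilt [ 0.0003 -0.0003] q [ 0.55  0.19 -0.94  1.8   0.16  1.24  0.1 ] open 0.35 gf 0.0 F [-0.1  0.2  0.1] T [-0.    0.03  0.01]
units [-0.003 -0.     0.015] rz 0.002
top z med 0.1767 fit [-0.0009 -0.0009  0.1767] n 2859 bar [array([0.52  , 0.1166]), np.float64(121.3758), array([0.0146, 0.1739])]
side z med 0.1765 fit [-0.0002 -0.0018  0.1765] n 1874 bar [array([0.4816, 0.1808]), np.float64(122.1014), array([0.0142, 0.0344])]
```

Request:
servo_tool --steps '[{"xyz": [0, 0, 0], "turn": [0, 0, 0], "grip": -1}, {"xyz": [0, 0, 0], "turn": [0, 0, 0], "grip": -1}, {"xyz": [0, 0, 0], "turn": [0, 0, 0], "grip": -1}, {"xyz": [0, 0, 0], "turn": [0, 0, 0.05], "grip": -1}, {"xyz": [0, 0, 0], "turn": [0, 0, 0.07], "grip": -1}, {"xyz": [0, 0, 0], "turn": [0, 0, 0.07], "grip": -1}, {"xyz": [0, 0, 0], "turn": [0, 0, 0.07], "grip": -1}, {"xyz": [0, 0, 0], "turn": [0, 0, 0.07], "grip": -1}, {"xyz": [0, 0, 0], "turn": [0, 0, 0.07], "grip": -1}, {"xyz": [0, 0, 0], "turn": [0, 0, 0.07], "grip": -1}, {"xyz": [0, 0, 0], "turn": [0, 0, 0.07], "grip": -1}, {"xyz": [0, 0, 0], "turn": [0, 0, 0.07], "grip": -1}, {"xyz": [0, 0, 0], "turn": [0, 0, 0.07], "grip": -1}, {"xyz": [0, 0, 0], "turn": [0, 0, 0], "grip": -1}, {"xyz": [0, 0, 0], "turn": [0, 0, 0], "grip": -1}]' --force 40

```text
time_s: 20.18
eef_pos: [0.5111, 0.136, 0.1975]
tcp_rot: [2.375, 2.055, 0.004]
force: [4.6, 0.5, -1.3]
opening: 0.152
grip_force: 42.5
```

```bash
python3 go.py .510 .1357 .1966 75
```

```text
t 20.2 tcp [0.5111 0.136  0.1975] yaw 81.72 tilt [0.0026 0.0009] q [ 0.48  0.17 -0.86  1.8   0.14  1.23 -0.56] open 0.15 gf 42.5 F [ 4.6  0.5 -1.3] T [ 0.33 -0.92 -0.14]
units [-0.012 -0.027  0.024] rz 0.117
```

Request:
servo_tool --steps '[{"xyz": [0, 0, 0], "turn": [0, 0, 0], "grip": -0.4}, {"xyz": [0, 0, 0], "turn": [0, 0, 0], "grip": -0.4}, {"xyz": [0, 0, 0], "turn": [0, 0, 0], "grip": -0.4}, {"xyz": [0, 0, 0], "turn": [0, 0, 0], "grip": -1}, {"xyz": [0, 0, 0], "turn": [0, 0, 0], "grip": -1}, {"xyz": [0, 0, 0], "turn": [0, 0, 0], "grip": -1}, {"xyz": [0, 0, 0], "turn": [0, 0, 0.05], "grip": -1}, {"xyz": [0, 0, 0], "turn": [0, 0, 0.05], "grip": -1}, {"xyz": [0, 0, 0], "turn": [0, 0, 0.05], "grip": -1}, {"xyz": [0, 0, 0.006], "turn": [0, 0, 0.05], "grip": -1}, {"xyz": [0, 0, 0.006], "turn": [0, 0, 0.05], "grip": -1}, {"xyz": [0, 0, 0.006], "turn": [0, 0, 0.05], "grip": -1}, {"xyz": [0, 0, 0.006], "turn": [0, 0, 0.05], "grip": -1}, {"xyz": [0, 0, 0.006], "turn": [0, 0, 0.05], "grip": -1}, {"xyz": [0, 0, 0], "turn": [0, 0, 0], "grip": -1}, {"xyz": [0, 0, 0], "turn": [0, 0, 0], "grip": -1}]'

```text
time_s: 21.52
eef_pos: [0.5109, 0.1362, 0.1961]
tcp_rot: [-2.738, -1.54, -0.004]
force: [6.0, 1.8, -2.9]
opening: 0.153
grip_force: 44.2
```

```bash
python3 go.py .510 .1357 .1966 40; python3 lid.py 6; python3 go.py .51 .1357 .1966 40
```

```text
t 21.5 tcp [0.5109 0.1362 0.1961] yaw 58.69 tilt [0.0021 0.0014] q [ 0.44  0.16 -0.82  1.8   0.13  1.23 -0.96] open 0.15 gf 44.2 F [ 6.   1.8 -2.9] T [ 0.38 -0.85 -0.17]
units [-0.024 -0.013 -0.013] rz 0.326
top z med 0.1757 fit [0.0013 0.001  0.1757] n 2683 bar [array([0.4824, 0.0917]), np.float64(58.1288), array([0.0143, 0.0353])]
side z med 0.1755 fit [0.0005 0.     0.1756] n 2047 bar [array([0.5096, 0.1413]), np.float64(58.8941), array([0.0148, 0.1824])]
t 21.6 tcp [0.5109 0.1362 0.1961] yaw 58.70 tilt [0.0021 0.0015] q [ 0.44  0.16 -0.82  1.8   0.13  1.23 -0.96] open 0.15 gf 44.2 F [ 5.5  1.7 -2.1] T [ 0.3  -0.88 -0.15]
units [-0.024 -0.013 -0.013] rz 0.326
```

Request:
servo_tool --steps '[{"xyz": [0, 0, 0], "turn": [0, 0, 0], "grip": -0.4}, {"xyz": [0, 0, 0], "turn": [0, 0, 0], "grip": -0.4}, {"xyz": [0, 0, 0], "turn": [0, 0, 0], "grip": -0.4}, {"xyz": [0, 0, 0], "turn": [0, 0, 0], "grip": -1}, {"xyz": [0, 0, 0], "turn": [0, 0, 0], "grip": -1}, {"xyz": [0, 0, 0], "turn": [0, 0, 0], "grip": -1}, {"xyz": [0, 0, 0.004], "turn": [0, 0, 0.04], "grip": -1}, {"xyz": [0, 0, 0.004], "turn": [0, 0, 0.04], "grip": -1}, {"xyz": [0, 0, 0.004], "turn": [0, 0, 0.04], "grip": -1}, {"xyz": [0, 0, 0.004], "turn": [0, 0, 0.04], "grip": -1}, {"xyz": [0, 0, 0.004], "turn": [0, 0, 0.04], "grip": -1}, {"xyz": [0, 0, 0], "turn": [0, 0, 0], "grip": -1}, {"xyz": [0, 0, 0], "turn": [0, 0, 0], "grip": -1}]'

```text
time_s: 22.7
eef_pos: [0.5105, 0.1359, 0.1953]
tcp_rot: [-2.878, -1.26, -0.002]
force: [4.1, 0.4, -1.3]
opening: 0.153
grip_force: 43.0
```

```bash
python3 go.py .510 .1357 .1966 40; python3 lid.py 7; python3 go.py .51 .1357 .1966 40
```

```text
t 22.7 tcp [0.5105 0.1359 0.1953] yaw 47.29 tilt [0.0011 0.0006] q [ 0.43  0.16 -0.8   1.8   0.12  1.23 -1.15] open 0.15 gf 43.0 F [ 4.1  0.4 -1.3] T [ 0.15 -0.59 -0.08]
units [-0.012 -0.005 -0.032] rz 0.127
top z med 0.1751 fit [0.0004 0.0008 0.1752] n 2798 bar [array([0.4745, 0.0984]), np.float64(47.0435), array([0.0144, 0.0343])]
side z med 0.1750 fit [0.0012 0.0022 0.175 ] n 2099 bar [array([0.5088, 0.1388]), np.float64(47.4137), array([0.0147, 0.181 ])]
t 22.8 tcp [0.5104 0.1359 0.1953] yaw 47.29 tilt [0.001  0.0006] q [ 0.43  0.16 -0.8   1.8   0.12  1.23 -1.15] open 0.15 gf 42.9 F [ 4.2  0.1 -1.2] T [ 0.18 -0.67 -0.  ]
units [-0.012 -0.004 -0.033] rz 0.127
```

Request:
servo_tool --steps '[{"xyz": [0, 0, 0.003], "turn": [0, 0, 0.03], "grip": -1}, {"xyz": [0, 0, 0.003], "turn": [0, 0, 0.03], "grip": -1}, {"xyz": [0, 0, 0.001], "turn": [0, 0, 0.02], "grip": -1}]'

```text
time_s: 23.05
eef_pos: [0.5104, 0.1359, 0.195]
tcp_rot: [2.926, 1.144, 0.002]
force: [5.0, -0.5, -0.2]
opening: 0.158
grip_force: 43.2
```

```bash
python3 go.py .510 .1357 .1966 40
```

```text
t 23.1 tcp [0.5104 0.1359 0.195 ] yaw 42.70 tilt [ 0.001 -0.   ] q [ 0.42  0.16 -0.79  1.8   0.12  1.23 -1.23] open 0.16 gf 43.2 F [ 5.  -0.5 -0.2] T [ 0.1  -0.76  0.58]
units [-0.01  -0.003 -0.039] rz 0.047
```

Request:
servo_tool --steps '[{"xyz": [0, 0, 0], "turn": [0, 0, 0], "grip": -0.3}, {"xyz": [0, 0, 0], "turn": [0, 0, 0], "grip": -0.3}, {"xyz": [0, 0, 0], "turn": [0, 0, 0], "grip": -0.3}, {"xyz": [0, 0, -0.4], "turn": [0, 0, 0], "grip": -0.3}, {"xyz": [0, 0, -0.7], "turn": [0, 0, 0], "grip": -0.3}, {"xyz": [0, 0, -0.4], "turn": [0, 0, 0], "grip": -0.3}, {"xyz": [0, 0, 0], "turn": [0, 0, 0], "grip": -1}, {"xyz": [0, 0, 0], "turn": [0, 0, 0], "grip": -1}, {"xyz": [0, 0, 0], "turn": [0, 0, 0], "grip": -1}]'

```text
time_s: 23.8
eef_pos: [0.5093, 0.1355, 0.2539]
tcp_rot: [-2.926, -1.143, 0.003]
force: [-0.5, 0.7, -1.1]
opening: 0.001
grip_force: 0.0
```

```bash
python3 lid.py 8; python3 - <<'E'
from m import *
# fine height difference on common pixels lid8 vs lid5 (lying), lid6
for n in("top","side"):
    P={k:cloud(n,np.load(f"pics/{n}{k}.npz")["d"]) for k in "5678"}
    rr=np.hypot(P["8"][...,0]-.51,P["8"][...,1]-.136)
    k=(rr<.078)&(rr>.03)
    for a in "5678": k&=abs(P[a][...,2]-.176)<.004
    print(n,k.sum(),{a:round(float(P[a][k][:,2].mean()*1000),2) for a in "5678"})
E
python3 go.py .5104 .1359 .25 42.7
```

```text
top z med 0.1748 fit [-0.0022  0.0015  0.1748] n 3375 bar [array([0.4726, 0.102 ]), np.float64(43.771), array([0.0145, 0.0533])]
side z med 0.1747 fit [-0.0016 -0.0009  0.1747] n 2292 bar [array([0.5095, 0.1395]), np.float64(43.0274), array([0.0146, 0.1792])]
top 2001 {'5': 176.76, '6': 175.8, '7': 175.2, '8': 174.9}
side 1526 {'5': 176.44, '6': 175.64, '7': 175.14, '8': 174.91}
t 23.9 tcp [0.5092 0.1354 0.2535] yaw 42.68 tilt [-0.0025 -0.0005] q [ 0.43  0.11 -0.79  1.72  0.08  1.34 -1.2 ] open -0.00 gf 0.0 F [-0.6 -0.4 -0.2] T [-0.01 -0.02 -0.03]
units [0.031 0.012 0.087] rz -0.000
```

```bash
python3 - <<'E'
from h import *
a=np.load("pics/side0.npz")["im"].astype(int); b=np.load("pics/side8.npz")["im"].astype(int)
for k,(u,v) in dict(bottle=(292,145),grease=(177,281),brush=(190,230)).items(): print(k,abs(a-b)[v-20:v+20,u-25:u+25].mean().round(1))
im=np.hstack([cv2.imread("pics/side8.png")[90:420,100:400],cv2.imread("pics/top8.png")[60:390,20:420]]); cv2.imwrite("pics/v8.png",im)
E
```

```text
bottle 22.2
grease 6.3
brush 14.6
```

View pics/v8.png

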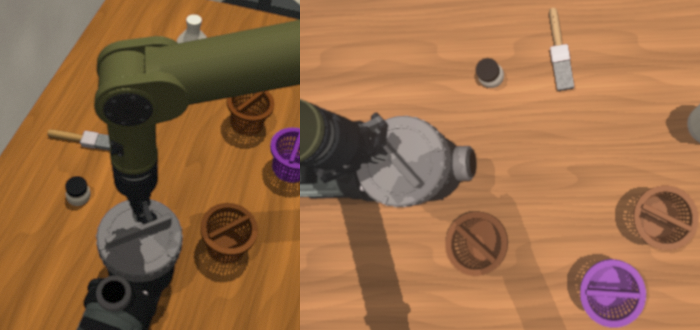

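The lid sits level on the pot at about (140,240) left and (403,160) right, and the gripper is clear above it. The brush, grease pot and bottle stand where they were; the differences in the comparison come from the arm occluding them. I hand in.

```bash
python3 -c "
from bench import robot
print(robot.sign_off())"
```

```text
the job is handed in; nothing more can be done
None
```

The basket hangs in the pot and the lid is screwed down about 78° clockwise, sitting level with an estimated 2.3 mm of seal squeeze (snug is 1.3 to 3.3 mm); the only torque reading while it was turning (0.58 N m, firm grip) was near the overtight figure, which I put down to grip drag and did not check with a push test; the bottle, grease pot and brush were left alone, and the job is handed in at about 24 s.

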